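# Turn the sander's key switch and hold it on

### The job

Lift the key with the flat, wide blade up and off its hook, push it down into the keyhole of the grey switch box, working it past the sticky pins until its collar rests on the plate, then turn it a quarter turn clockwise (seen from above) to the stop, against the return spring. Finish while still gripping the key and holding it turned; do not let go. Leave the round-pinned key hanging and the other things on the bench where they are.

Things in the scene. Friction and masses are not known exactly. Their poses are not given: they have to be found in the camera images.
- blade_key: The key to use: steel, 92 mm long, about 80 g, hanging upright, flat blade down. Origin on the axis at the blade's lowest tip; z up the key, y across the bow (grip), x through it. Blade 22 mm wide (y), 5 thick (x), 19 high, bevelled below, in the bow's plane; then a shank 5.4 mm thick up to a collar disc of 18 mm diameter, underside 30 mm above the origin; then an 8 mm neck. Same after a half turn.
- blade_key_bow (a point): Middle of the blade key's bow, 69 mm above the key's tip, axes as the key. The bow is a flat frame 36 mm wide (y), 10 mm thick (x), 46 mm high (23 mm above and below this point), with a window 18 mm wide from 9 mm below to 13 mm above this point, through which the hook passes along x. The side edges (36 mm apart) are free to grip.
- round_key: The wrong key, to be left hanging: same bow, neck, collar and length, but below the collar only a plain round pin of 10 mm diameter. Origin at the pin's tip. Which key hangs on which hook varies.
- key_rack: Fixed wooden key rack: foot 200 (y) x 105 x 16 mm, upright board 190 mm wide, 142 mm high. Origin on the bench under the middle of the board's front face; that face looks along -x (roughly to the robot). Two level steel hooks point to -x at y = +48 and -48 mm: strips 6 mm wide, 5 mm thick, top at z = 130 mm, reaching to x = -62 mm.
- hooks (a point): Point midway between the two hook tips (48 mm to either side), at the height of the strips' top, axes as the rack. Each strip ends in an upturned lip 5 mm high, 4 mm thick. The keys hang about 28 mm behind the tips (+x), bow faces square to the hook. To free a key lift it more than 5 and less than 17 mm (11 is the middle), then draw it about 60 to 75 mm along -x, past the lip.
- switch_box: Fixed grey steel key switch box, 90 x 90 mm, 60 mm high, with two bolted lugs on its y sides reaching 62 mm from its middle; aluminium top plate 8 mm thick. Origin at the centre of its underside.
- keyhole (a point): Centre of the keyhole at the plate's upper face, axes as the box. Slot 24 mm long (y), 7 mm wide (x), 2 mm chamfers; the blade enters straight down, along the slot, either way round. Home, the collar rests on the plate and the key's tip is 30 mm below this point; only then can it turn. Two sprung pins in the keyway, 16 and 24 mm down, resist (up to about 15 N each); a 3 degree twist to and fro helps.
- plug (a joint): Angle of the lock plug that the blade turns, rad: 0 at rest (in line with the plate's slot), grows clockwise seen from above, stop at 1.57. A spring drives it back to 0 (0.03 N m at rest, 0.11 N m at the stop). The blade has about 5 degrees of play, so the key must turn about 95 degrees or a little more to bring the plug to the stop.
- tape_measure: Yellow pocket tape, 36 x 82 x 66 mm, bystander. Origin at the centre of its underside.
- sanding_block: Brown sanding block, 63 x 111 x 36 mm, bystander. Origin at the centre of its underside.
- screwdriver: Screwdriver, 27 x 204 x 28 mm, lying on the bench, bystander. Origin at the centre of its underside.
- offcut_a: Small reddish-brown timber offcut, 66 x 90 x 20 mm, bystander. Origin at the centre of its underside.

How it is judged:
By the outcome, as a careful person would: the job done as asked, in the order asked, and still so for the second after the job is handed in, while the arm keeps its last pose, push and grip.
It also fails if it takes over 51 s, if anything falls off the work surface, if the arm or the gripper's body presses on something with over 40 N, if the wrist force passes 120 N, or if a joint passes its speed limit or range.

### The arm

A 6-joint arm with a two-finger parallel gripper is mounted at the origin on the work surface; the furniture and walls round the work are solid. World frame = base frame: x ahead of the robot, y to its left, z up, the work surface at z = 0. Lengths are in m, angles in rad, forces in N, time in s.
With the tool pointing down it reaches from about 0.3 to 0.875 m from the base axis. Payload 6.4 kg.
Tool frame: the origin (TCP) lies between the finger pads; the fingertips stand 25 mm ahead of it and the grasp point (between the pads) lies 6 mm ahead of it; z points along the fingers, y is the line along which they close (so a half turn about z gives the same grasp; the last joint's range is limited). The gripper opens to 85 mm and grips with 20 to 120 N. Pads are 22 mm wide; open, the fingers measure 114 mm over their backs; the gripper's body (76 mm by 85 mm) begins 54 mm behind the grasp point. The pads swing forward as they close: fully open they stand 13 mm farther back than shut.
Start: joints at [-1.308, 0.181, 1.607, -0, 1.354, -0.206], TCP at [0.26, -0.513, 0.225] pointing down, gripper open.
Joint ranges: [-2.99, 2.99], [-0.89, 2.07], [0.3, 2.58], [-1.14, 4.28], [0, 2.63], [-3.12, 3.12]. Speed limits (rad/s): [2.57, 2.57, 3.01, 3.14, 3.14, 3.14].

### API

Orientations are given as a unit quaternion [w, x, y, z].
In Python, from bench import ctrl gives the robot as it stands.
- The arm moves only by the tool servo_tool, never from a script. Its argument "series" is text: rows parted by semicolons, each of 7 numbers parted by spaces: the gripper command: -1 is fully open, 1 is shut, values between are in proportion, then the shift along the tool's x, y, z in m, then the turn, a rotation vector about the tool's x, y, z in degrees. A call has 1 to 12 rows; each row is the pose to reach, as a shift and turn from the pose commanded when the call began, along the tool's axes at that moment; what a row does not reach only later rows make up. A row lasts 1/12 s, in which the tool goes at most 41.7 mm and 7.16 degrees, less where a joint would pass 70% of its speed; a pose out of reach is approached as far as the arm can. A call with a gripper value outside its range is refused whole. The fingers move at their own pace and stop on an object; the grip force is fixed at half the most. Time passes only in rows, so rows that repeat a pose let the fingers close. It gives the time, the measured TCP pose, the force, the opening and the grip force at its end, in the units of the state.
- ctrl.get_obs(): the state, without advancing time (a new reading comes with each control period).
- ctrl.camera(name): name is "scene" or "top" or "wrist"; returns a dict with "img" (420x560x3 uint8, red, green, blue), "z_map" (420x560 float32, m along the optical axis (not along the pixel's ray), 0 where there is no reading), "fovy" (degrees; the focal length in pixels is half the picture's height over the tangent of half this angle, whatever the lens; pixels are square), "cx", "cy" (the principal point, pixels), "k1" (the pictures are not rectified: a ray, as slopes to the right and down, at radius r is drawn at 1 + k1 r^2 times it, then the intrinsics apply), "extrinsics" (4x4, takes a point from camera to world coordinates); the wrist camera has in their place "T_tool_cam" (4x4, takes a point from camera to tool coordinates, whose origin is the TCP and whose axes are the flange's). Camera axes: x right, y down, z forward; pixel columns grow to the right and rows downward; lengths in m; the calibration is good to about 2 mm. A picture is of the moment at which its call begins: read the wrist's pose just before it.
- ctrl.hand_in(): hands the job in; it is judged then, once.
The state is a dict: "time_s": time; "q": joint angles; "dq": joint speeds; "joint_efforts": joint torques, N m; "eef_pos": TCP position; "eef_rot": TCP orientation; "wrist_force": force on the tool from outside, world axes, zero at the start; "torque": the same for the moment, N m; "opening": opening from 0.0 (shut) to 1.0 (fully open); "grasp_force": force on a finger pad.
Only numpy, scipy, OpenCV 4.12 (cv2) and the standard library are available. Lean on these libraries where they do the work, as an engineer would, in place of code of your own. Each camera call takes 0.05 s, during which the arm holds its last target. There are 200 camera calls.

## Working session

There is one attempt and no reset: what is moved stays moved. The work goes in short steps, Python scripts to look and compute and a tool call to move; the robot and the scene stay as the last step left them, time stands still between calls to the robot, and variables do not carry over. Pictures are saved under pics/ and viewed, at most 10 in all, crops included, and the job is handed in when it is done.

Besides the shell and the picture viewer there is one more tool, called after "Request:" as a command line: name --argument value ..., lists and objects as JSON in quotes. servo_tool: Moves the arm, as the interface text tells. Its arguments: {"type":"object","properties":{"series":{"type":"string"}},"required":["series"]}

```bash
mkdir -p pics; cat > h.py <<'E'
import numpy as np, cv2
from bench import ctrl
from scipy.spatial.transform import Rotation as R
def rays(c,uv):
    uv=np.atleast_2d(np.array(uv,float)); f=c["img"].shape[0]/2/np.tan(np.radians(c["fovy"])/2)
    d=(uv-[c["cx"],c["cy"]])/f; s=d.copy()
    for _ in range(20): s=d/(1+c["k1"]*(s**2).sum(1,keepdims=True))
    return np.c_[s,np.ones(len(s))]
def ext(c,o=None):
    if "extrinsics" in c: return np.array(c["extrinsics"])
    T=np.eye(4); q=o["eef_rot"]; T[:3,:3]=R.from_quat([q[1],q[2],q[3],q[0]]).as_matrix(); T[:3,3]=o["eef_pos"]
    return T@np.array(c["T_tool_cam"])
def pts_depth(c,uv,o=None):
    uv=np.atleast_2d(uv); z=c["z_map"][uv[:,1].astype(int),uv[:,0].astype(int)]
    T=ext(c,o); return (rays(c,uv)*z[:,None])@T[:3,:3].T+T[:3,3]
def on_plane(c,uv,h,o=None):
    T=ext(c,o); d=rays(c,uv)@T[:3,:3].T; return T[:3,3]+d*((h-T[2,3])/d[:,2])[:,None]
def save(c,n): cv2.imwrite(f"pics/{n}.png",c["img"][...,::-1])
def cloud(c,o=None):
    H,W=c["z_map"].shape; u,v=np.meshgrid(np.arange(W),np.arange(H))
    P=pts_depth(c,np.c_[u.ravel(),v.ravel()],o).reshape(H,W,3); P[c["z_map"]==0]=np.nan; return P
E
python3 - <<'E'
from h import *
o=ctrl.get_obs(); print({k:np.round(v,3) for k,v in o.items()})
a=ctrl.camera("scene");b=ctrl.camera("top")
for n,c in(("scene",a),("top",b)):
    save(c,n); print(n,c["fovy"],c["k1"],np.round(c["extrinsics"],3).tolist())
E
```

```text
{'time_s': np.float64(0.0), 'q': array([-1.308,  0.182,  1.608,  0.   ,  1.354, -0.206]), 'dq': array([ 0.   ,  0.001, -0.001, -0.   , -0.   ,  0.001]), 'joint_efforts': array([-1.0000e-03, -4.4487e+01, -3.5133e+01, -0.0000e+00,  9.0000e-03,
        0.0000e+00]), 'eef_pos': array([ 0.26 , -0.512,  0.224]), 'eef_rot': array([-0.001,  0.973,  0.232, -0.   ]), 'wrist_force': array([-0.205, -0.958, -0.12 ]), 'torque': array([-0.001,  0.008, -0.034]), 'grasp_force': np.float64(0.0), 'opening': np.float64(0.999)}
scene 44.967901863943574 -0.0948911037538676 [[-0.822, -0.298, 0.485, 0.08], [-0.57, 0.444, -0.692, 0.722], [-0.009, -0.845, -0.535, 0.644], [0.0, 0.0, 0.0, 1.0]]
top 56.68595268115579 0.011695307226272616 [[0.001, -0.99, 0.138, 0.429], [-1.0, -0.002, -0.008, 0.032], [0.008, -0.138, -0.99, 1.043], [0.0, 0.0, 0.0, 1.0]]
```

View pics/scene.png

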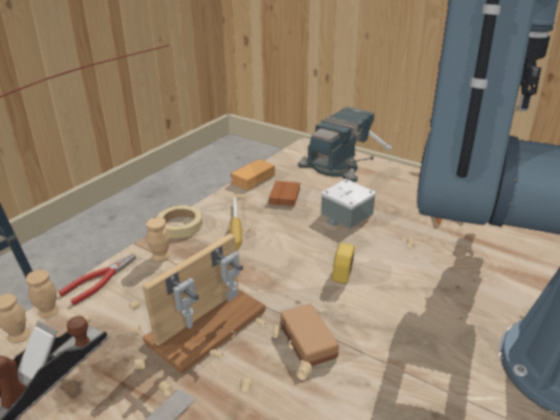

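View pics/top.png

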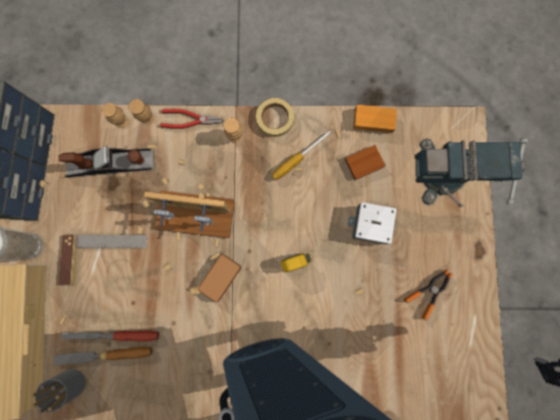

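Scene: rack at (200,290) with keys at (185,300) and (232,272); box at (348,203). Top: plate at (376,223), hooks near (163,213) and (203,219). Now the point clouds.

```bash
python3 - <<'E'
from h import *
a=ctrl.camera("scene");b=ctrl.camera("top")
cv2.imwrite("pics/crop.png",cv2.resize(a["img"][225:345,140:270,::-1],None,fx=5,fy=5,interpolation=cv2.INTER_CUBIC)[:600])
P=cloud(b)
# plate
s=np.zeros(P.shape[:2],bool); s[195:250,350:405]=1
hsv=cv2.cvtColor(b["img"],cv2.COLOR_RGB2HSV)
m=s&(hsv[...,1]<40)&(hsv[...,2]>150)
print("plate z",np.nanpercentile(P[m][:,2],[10,50,90]))
k,_=cv2.findContours(m.astype(np.uint8),cv2.RETR_EXTERNAL,cv2.CHAIN_APPROX_NONE); k=max(k,key=cv2.contourArea)
h=np.nanmedian(P[m][:,2])
q=on_plane(b,k[:,0,:],h)[:,:2].astype(np.float32); r=cv2.minAreaRect(q*1000); print("plate",r)
dk=s&(hsv[...,2]<90)
fill=np.zeros_like(m,np.uint8); cv2.drawContours(fill,[k],-1,1,-1); fill=cv2.erode(fill,np.ones((7,7)))
ys,xs=np.where((fill>0)&(hsv[...,2]<110)); 
if len(xs):
    q=on_plane(b,np.c_[xs,ys],h); print("dark",len(xs),q.mean(0), np.c_[xs,ys].min(0),np.c_[xs,ys].max(0)); print(cv2.minAreaRect((q[:,:2]*1000).astype(np.float32)))
# rack board/hook
for n,c,sl in(("top",b,(slice(180,245),slice(135,245))),("scene",a,(slice(225,345),slice(140,270)))):
    Q=cloud(c)[sl].reshape(-1,3); 
    for lo,hi in((.1345,.15),(.12,.133),(.06,.12)):
        z=Q[(Q[:,2]>lo)&(Q[:,2]<hi)]
        print(n,lo,len(z), cv2.minAreaRect((z[:,:2]*1000).astype(np.float32)) if len(z)>3 else'', z.mean(0))
E
```

```text
plate z [0.05693564 0.05935178 0.0617556 ]
plate ((533.8590698242188, -211.07403564453125), (92.09307098388672, 92.50804901123047), 79.56314086914062)
dark 5 [ 0.53428507 -0.20875617  0.05935178] [373 222] [378 223]
((534.2622680664062, -209.64280700683594), (12.886689186096191, 1.5127843618392944), 78.70475769042969)
top 0.1345 642 ((550.3021240234375, 262.01226806640625), (188.9921875, 75.3285140991211), 83.15476989746094) [0.57188361 0.25936555 0.14030219]
top 0.12 199 ((543.9246215820312, 256.85546875), (181.29678344726562, 68.60690307617188), 86.30391693115234) [0.55066559 0.25860203 0.12788936]
top 0.06 265 ((554.1669311523438, 258.19244384765625), (185.4708251953125, 50.4176025390625), 86.5994873046875) [0.56485224 0.25136316 0.09152833]
scene 0.1345 1082 ((548.110107421875, 264.38525390625), (189.81689453125, 77.55290985107422), 82.87513732910156) [0.56891667 0.26896708 0.13949284]
scene 0.12 946 ((543.890380859375, 267.6248779296875), (187.6914825439453, 73.71683502197266), 79.9471435546875) [0.55891392 0.27234851 0.12711018]
scene 0.06 2616 ((634.7099609375, 210.97503662109375), (160.60299682617188, 294.3757019042969), 48.350894927978516) [0.58520646 0.26925469 0.09061676]
```

View pics/crop.png

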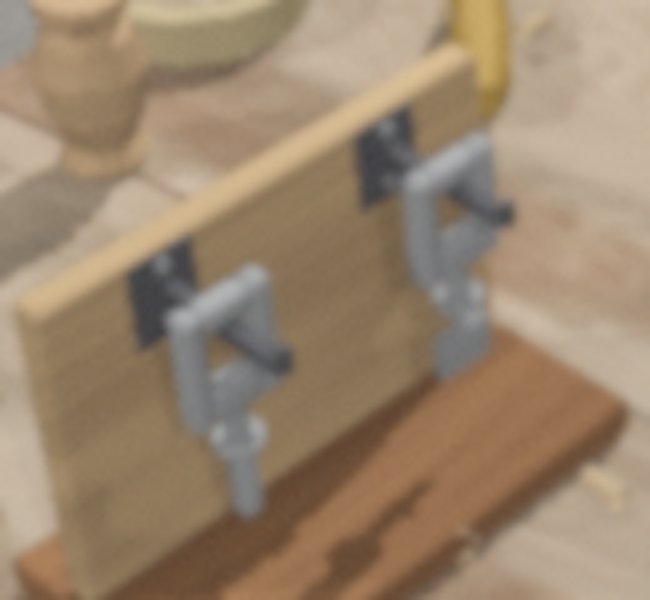

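The crop shows the right-hand key (at ~(460,250) in the crop) carries the wide blade; the left one carries the round pin. So the blade key is on the -y hook. Rack frame and key next.

```bash
python3 - <<'E'
from h import *
a=ctrl.camera("scene");b=ctrl.camera("top")
print(np.round(ctrl.get_obs()["q"],3))
Qt=cloud(b)[180:245,135:245].reshape(-1,3);Qs=cloud(a)[225:345,140:270].reshape(-1,3)
t=np.radians(-7)
for it in range(2):
  for n,Q in(("top",Qt),("scene",Qs)):
    Z=Q[(Q[:,2]>.134)&(Q[:,2]<.15)]; c,s=np.cos(t),np.sin(t)
    xr=Z[:,0]*c+Z[:,1]*s
    B=Z[xr>np.nanpercentile(xr,99)-.016]; r=cv2.minAreaRect((B[:,:2]*1000).astype(np.float32)); print(n,r)
    bc=np.array(r[0])/1000
    f=np.array([c,s]);g=np.array([-s,c])
    W=Q[(Q[:,2]>.1)&(Q[:,2]<.15)]; X=(W[:,:2]-bc)@f; Y=(W[:,:2]-bc)@g
    k=(X<-.022)&(X>-.09)
    for sg in(1,-1):
        m=k&(Y*sg>.015)&(Y*sg<.085); K=W[m]
        mk=K[(K[:,2]>.12)&(K[:,2]<.145)]
        print(sg,len(mk),"med XY",np.median(X[m]),np.median(Y[m]),"Yrange",np.percentile(Y[m],[3,97]),"X",np.percentile(X[m],[3,50,97]),"zmax",np.percentile(K[:,2],98), np.median(K[:,:2],0))
  t=np.radians(float(r[2]) -90 if r[1][0]>r[1][1] else r[2]); print(np.degrees(t))
E
```

```text
[-1.308  0.181  1.607 -0.     1.354 -0.206]
top ((579.485595703125, 258.45965576171875), (189.19415283203125, 16.188491821289062), 83.00770568847656)
1 122 med XY -0.03939315697904503 0.046949654035239353 Yrange [0.03081983 0.06279055] X [-0.06486887 -0.03939316 -0.02625617] zmax 0.14173567245357896 [0.54601539 0.31065868]
-1 119 med XY -0.04146014572485078 -0.04788401879049138 Yrange [-0.06438792 -0.03204992] X [-0.06514789 -0.04146015 -0.02628333] zmax 0.1413678679859096 [0.53227714 0.21658334]
scene ((577.56494140625, 260.6102294921875), (190.01661682128906, 17.929332733154297), 82.69452667236328)
1 322 med XY -0.040456182976053356 0.05018013339473753 Yrange [0.03274991 0.06615668] X [-0.06706575 -0.04045618 -0.0331862 ] zmax 0.13999280608762393 [0.54384984 0.31636157]
-1 272 med XY -0.042305848245604155 -0.04479061314072523 Yrange [-0.06230159 -0.02924767] X [-0.0657435  -0.04230585 -0.03435439] zmax 0.1404848324471126 [0.53064338 0.22236364]
-7.30547332763672
top ((579.4244995117188, 258.466552734375), (189.1985321044922, 16.267398834228516), 82.96874237060547)
1 122 med XY -0.03956802374650551 0.04659210598159245 Yrange [0.03062319 0.06260761] X [-0.06505533 -0.03956802 -0.02645128] zmax 0.14173567245357896 [0.54601539 0.31065868]
-1 119 med XY -0.0410952138302359 -0.048103706483413236 Yrange [-0.06459477 -0.03224437] X [-0.06484783 -0.04109521 -0.02597003] zmax 0.1413678679859096 [0.53227714 0.21658334]
scene ((577.745849609375, 260.5870361328125), (190.01661682128906, 17.564517974853516), 82.69452667236328)
1 323 med XY -0.04088044140318944 0.04989367523261916 Yrange [0.03254221 0.06595179] X [-0.06750747 -0.04088044 -0.03343918] zmax 0.13999279265204037 [0.543856   0.31635624]
-1 272 med XY -0.0422810269814658 -0.045073623214365297 Yrange [-0.06252367 -0.029461  ] X [-0.06568907 -0.04228103 -0.03428373] zmax 0.1404848324471126 [0.53064338 0.22236364]
-7.30547332763672
```

Request:
servo_tool --series "-1 0.572 -0.530 -0.076 0 0 -146;-1 0.572 -0.530 -0.076 0 0 -146;-1 0.572 -0.530 -0.076 0 0 -146;-1 0.572 -0.530 -0.076 0 0 -146;-1 0.572 -0.530 -0.076 0 0 -146;-1 0.572 -0.530 -0.076 0 0 -146;-1 0.572 -0.530 -0.076 0 0 -146;-1 0.572 -0.530 -0.076 0 0 -146;-1 0.572 -0.530 -0.076 0 0 -146;-1 0.572 -0.530 -0.076 0 0 -146;-1 0.572 -0.530 -0.076 0 0 -146;-1 0.572 -0.530 -0.076 0 0 -146"

```text
time_s: 1.3
eef_pos: [0.4329, -0.0443, 0.2743]
eef_rot: [0.001, 0.551, 0.835, 0.0]
wrist_force: [1.3, -0.0, -0.2]
opening: 1.001
grasp_force: 0.0
```

Request:
servo_tool --series "-1 0.204 0.192 -0.026 0 0 -60;-1 0.204 0.192 -0.026 0 0 -60;-1 0.204 0.192 -0.026 0 0 -60;-1 0.204 0.192 -0.026 0 0 -60;-1 0.204 0.192 -0.026 0 0 -60;-1 0.204 0.192 -0.026 0 0 -60;-1 0.204 0.192 -0.026 0 0 -60;-1 0.204 0.192 -0.026 0 0 -60;-1 0.204 0.192 -0.026 0 0 -60;-1 0.204 0.192 -0.026 0 0 -60;-1 0.204 0.192 -0.026 0 0 -60"

```text
time_s: 2.22
eef_pos: [0.5304, 0.2162, 0.2995]
eef_rot: [-0.0, 0.064, 0.998, -0.0]
wrist_force: [-0.5, 0.2, 0.2]
opening: 0.999
grasp_force: 0.0
```

```bash
python3 - <<'E'
from h import *
o=ctrl.get_obs(); c=ctrl.camera("wrist"); save(c,"w1")
print(np.round(o["q"],3),np.round(o["eef_pos"],4),np.round(o["eef_rot"],4)); print(c["fovy"],np.round(c["T_tool_cam"],3).tolist())
P=cloud(c,o); q=P[(P[...,2]>.125)&(P[...,2]<.15)]; print(len(q),np.nanmin(q,0),np.nanmax(q,0))
E
```

```text
[ 0.18   0.124  1.522 -0.     1.496 -1.264] [0.5304 0.2162 0.2995] [-2.00e-04  6.36e-02  9.98e-01 -1.00e-04]
62.05221647337455 [[0.0, -0.949, -0.315, 0.083], [1.0, 0.0, 0.001, 0.001], [-0.001, -0.315, 0.949, -0.149], [0.0, 0.0, 0.0, 1.0]]
5436 [0.50362493 0.16808144 0.1250262 ] [0.59531562 0.35627578 0.14500669]
```

View pics/w1.png

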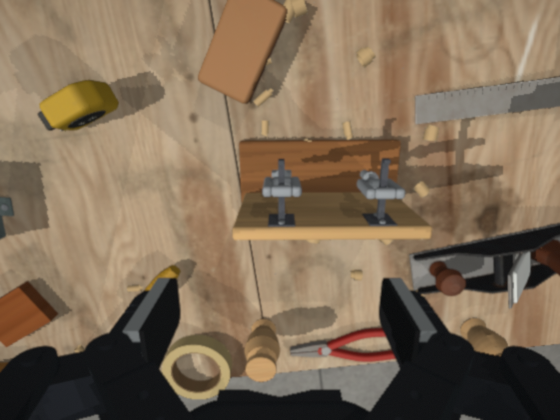

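The wrist view shows the blade key's bow end-on at (282,190), its hook tip at (282,162), and the round key at (382,190). Now measuring the bow top.

```bash
python3 - <<'E'
from h import *
o=ctrl.get_obs(); c=ctrl.camera("wrist")
hsv=cv2.cvtColor(c["img"],cv2.COLOR_RGB2HSV); P=cloud(c,o)
m=(hsv[...,1]<50)&(P[...,2]>.132)&(P[...,2]<.147); m[:, :255]=0; m[:,310:]=0; m[:150]=0; m[208:]=0
ys,xs=np.where(m); print(len(xs),xs.min(),xs.max(),ys.min(),ys.max())
q=on_plane(c,np.c_[xs,ys],.140,o); r=cv2.minAreaRect((q[:,:2]*1000).astype(np.float32)); print(r)
print(np.median(P[m],0))
# board edge
mb=(P[...,2]>.137)&(P[...,2]<.147)&(hsv[...,1]>60); mb[:222]=0; mb[245:]=0
ys,xs=np.where(mb); q=on_plane(c,np.c_[xs,ys],.142,o); print(cv2.minAreaRect((q[:,:2]*1000).astype(np.float32)))
# hook: dark
mh=(hsv[...,2]<90)&(P[...,2]>.115); mh[:155]=0; mh[225:]=0; mh[:,255:310]&=True; mh[:,:262]=0; mh[:,302:]=0
for lo,hi in((157,178),(203,213)):
  s=mh.copy(); s[:lo]=0; s[hi:]=0; ys,xs=np.where(s); print(lo,len(xs),np.median(on_plane(c,np.c_[xs,ys],.13,o),0), ys.min())
E
```

```text
453 263 301 160 196
((519.4876708984375, 221.1686248779297), (34.7878303527832, 33.20039367675781), 82.68173217773438)
[0.5306524  0.22037077 0.13935209]
((575.9353637695312, 262.0096740722656), (188.17913818359375, 16.272781372070312), 83.04328918457031)
157 79 [0.51017606 0.22143965 0.13      ] 159
203 47 [0.55027285 0.21705145 0.13      ] 203
```

Request:
servo_tool --series "-1 0.0005 0.0035 0.04 0 0 0;-1 0.0005 0.0035 0.08 0 0 0;-1 0.0005 0.0035 0.11 0 0 0;-1 0.0005 0.0035 0.14 0 0 0;-1 0.0005 0.0035 0.16 0 0 0;-1 0.0005 0.0035 0.1765 0 0 0;-1 0.0005 0.0035 0.1765 0 0 0"

```text
time_s: 2.9
eef_pos: [0.5278, 0.2186, 0.1193]
eef_rot: [-0.003, 0.064, 0.998, -0.001]
wrist_force: [-0.9, -0.9, -0.7]
opening: 1.002
grasp_force: 0.0
```

```bash
python3 - <<'E'
from h import *
o=ctrl.get_obs(); c=ctrl.camera("wrist"); s=ctrl.camera("scene"); 
im=np.vstack([c["img"][120:420],cv2.resize(s["img"][220:350,130:290],(560,300+155))[:300]]); cv2.imwrite("pics/g1.png",im[...,::-1])
print(np.round(o["eef_pos"],4),np.round(o["wrist_force"],2))
E
```

```text
[0.5278 0.2186 0.1193] [-0.87 -0.86 -0.73]
```

View pics/g1.png

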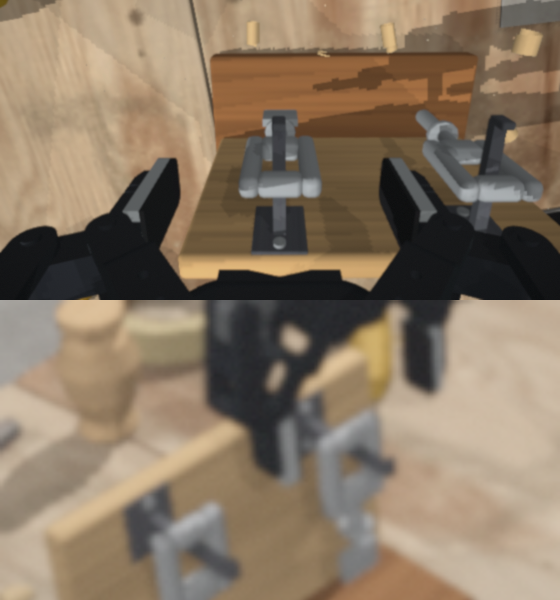

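The fingers straddle the bow evenly (bow centre ~(280,165), pads at 175 and 385). Close.

Request:
servo_tool --series "1 0 0 0 0 0 0;1 0 0 0 0 0 0;1 0 0 0 0 0 0;1 0 0 0 0 0 0;1 0 0 0 0 0 0;1 0 0 0 0 0 0;1 0 0 0 0 0 0;1 0 0 0 0 0 0"

```text
time_s: 3.67
eef_pos: [0.5314, 0.2199, 0.1247]
eef_rot: [0.001, 0.063, 0.998, 0.0]
wrist_force: [-1.2, -0.6, 6.3]
opening: 0.391
grasp_force: 59.2
```

Request:
servo_tool --series "1 0 0 -0.004 0 0 0;1 0 0 -0.008 0 0 0;1 0 0 -0.012 0 0 0;1 0 0 -0.012 0 0 0;1 0 0 -0.012 0 0 0"

```text
time_s: 4.08
eef_pos: [0.5307, 0.2197, 0.1355]
eef_rot: [0.0, 0.063, 0.998, 0.0]
wrist_force: [-0.3, 0.3, -0.6]
opening: 0.39
grasp_force: 59.6
```

```bash
python3 - <<'E'
from h import *
o=ctrl.get_obs(); c=ctrl.camera("wrist"); s=ctrl.camera("scene"); 
im=np.vstack([c["img"][120:420],cv2.resize(s["img"][220:350,130:290],(560,300+155))[:300]]); cv2.imwrite("pics/g2.png",im[...,::-1])
print(np.round(o["eef_pos"],4),np.round(o["wrist_force"],2))
E
```

```text
[0.5307 0.2197 0.1355] [-0.32  0.28 -0.63]
```

View pics/g2.png

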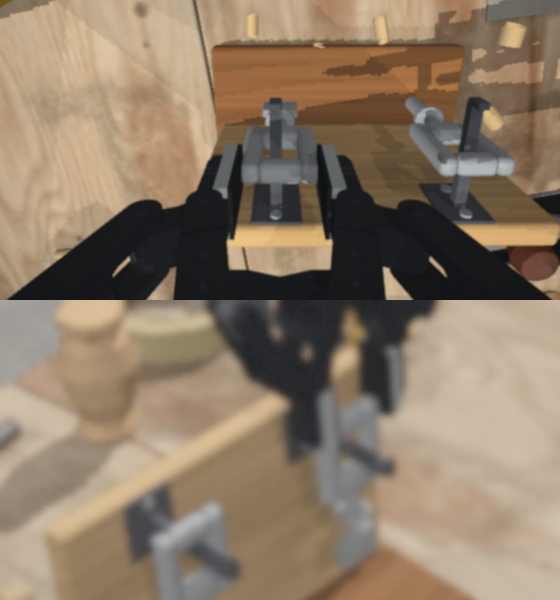

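The key is in the grip, hook in mid-window. Draw it off, then rise.

Request:
servo_tool --series "1 0.008 0 0 0 0 0;1 0.018 0 0 0 0 0;1 0.030 0 0 0 0 0;1 0.042 0 0 0 0 0;1 0.054 0 0 0 0 0;1 0.066 0 0 0 0 0;1 0.075 0 0 0 0 0;1 0.080 0 0 0 0 0;1 0.080 0 0 0 0 0"

```text
time_s: 4.93
eef_pos: [0.4498, 0.2299, 0.1351]
eef_rot: [-0.0, 0.062, 0.998, -0.0]
wrist_force: [0.7, -0.9, 0.2]
opening: 0.389
grasp_force: 59.6
```

Request:
servo_tool --series "1 0 0 -0.03 0 0 0;1 0 0 -0.06 0 0 0;1 -0.02 -0.04 -0.075 0 0 1;1 -0.198 -0.431 -0.075 0 0 3.3;1 -0.198 -0.431 -0.075 0 0 3.3;1 -0.198 -0.431 -0.075 0 0 3.3;1 -0.198 -0.431 -0.075 0 0 3.3;1 -0.198 -0.431 -0.075 0 0 3.3;1 -0.198 -0.431 -0.075 0 0 3.3;1 -0.198 -0.431 -0.075 0 0 3.3;1 -0.198 -0.431 -0.075 0 0 3.3;1 -0.198 -0.431 -0.075 0 0 3.3"

```text
time_s: 5.93
eef_pos: [0.5763, -0.1682, 0.21]
eef_rot: [0.0, 0.092, 0.996, -0.0]
wrist_force: [0.7, 0.6, 0.0]
opening: 0.387
grasp_force: 60.0
```

Request:
servo_tool --series "1 -0.025 -0.04 0 0 0 0;1 -0.025 -0.04 0 0 0 0;1 -0.025 -0.04 0 0 0 0;1 -0.025 -0.04 0 0 0 0"

```text
time_s: 6.27
eef_pos: [0.5928, -0.2096, 0.2093]
eef_rot: [-0.0, 0.092, 0.996, 0.0]
wrist_force: [-0.3, -0.2, -1.1]
opening: 0.385
grasp_force: 60.0
```

```bash
python3 - <<'E'
from h import *
o=ctrl.get_obs(); c=ctrl.camera("wrist"); save(c,"w2")
print(np.round(o["eef_pos"],4),np.round(o["eef_rot"],4),np.round(o["q"],3),np.abs(o["dq"]).max())
E
```

```text
[ 0.5928 -0.2096  0.2093] [-5.000e-04  9.200e-02  9.958e-01  4.000e-04] [-0.528  0.313  1.479  0.     1.351 -1.915] 0.03182725094874301
```

View pics/w2.png

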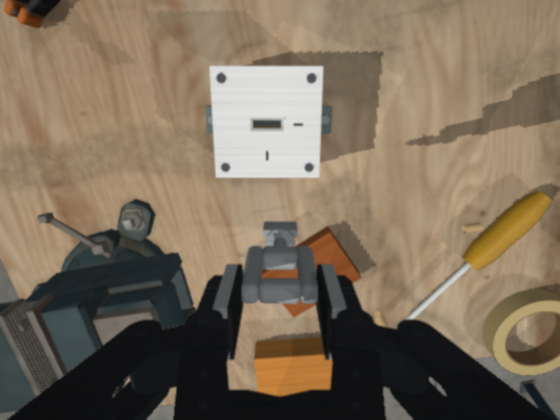

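Wrist view: plate centred near (268,122), slot at (267,124); key held square with blade end at (280,232). Measuring slot and blade in the tool frame.

```bash
cat > slot.py <<'E'
from h import *
def slot(c,o,box=(205,55,335,190),verbose=1):
    hsv=cv2.cvtColor(c["img"],cv2.COLOR_RGB2HSV); x0,y0,x1,y1=box
    m=np.zeros(hsv.shape[:2],np.uint8); m[y0:y1,x0:x1]=((hsv[y0:y1,x0:x1,1]<40)&(hsv[y0:y1,x0:x1,2]>170))
    k,_=cv2.findContours(m,cv2.RETR_EXTERNAL,cv2.CHAIN_APPROX_NONE); k=max(k,key=cv2.contourArea)
    rp=cv2.minAreaRect((on_plane(c,k[:,0],.06,o)[:,:2]*1000).astype(np.float32))
    f=np.zeros_like(m); cv2.drawContours(f,[k],-1,1,-1)
    d=((f>0)&(hsv[...,2]<120)).astype(np.uint8)
    ks,_=cv2.findContours(d,cv2.RETR_EXTERNAL,cv2.CHAIN_APPROX_NONE)
    ctr=np.array(rp[0]); out=[]
    for q in ks:
        w=on_plane(c,q[:,0],.06,o)[:,:2]*1000; r=cv2.minAreaRect(w.astype(np.float32))
        if max(r[1])>15: out.append(r)
    return rp,out
E
python3 - <<'E'
from slot import *
o=ctrl.get_obs(); c=ctrl.camera("wrist")
rp,out=slot(c,o); print(rp); [print(r) for r in out]
P=cloud(c,o); m=(P[...,2]>.052)&(P[...,2]<.066); m[:60]=0;m[185:]=0; m[:,:205]=0;m[:,330:]=0; print("plate z",np.median(P[m][:,2]))
# key in tool frame
q=o["eef_rot"]; Rt=R.from_quat([q[1],q[2],q[3],q[0]]).as_matrix(); L=(P-o["eef_pos"])@Rt
k=(np.abs(L[...,0])<.03)&(np.abs(L[...,1])<.03)&(L[...,2]>.015)&(L[...,2]<.1)
for lo,hi in((.018,.03),(.03,.045),(.045,.055),(.055,.065),(.065,.075),(.075,.085)):
    s=L[k&(L[...,2]>lo)&(L[...,2]<hi)]
    if len(s)>3: print(lo,len(s),np.round(np.percentile(s,[2,50,98],axis=0)*1000,1).tolist())
print("zmax",np.nanpercentile(L[k][:,2],[90,98]))
E
```

```text
((531.706298828125, -207.99066162109375), (90.65210723876953, 89.73998260498047), 79.4949951171875)
((531.6519165039062, -207.6411895751953), (22.51643943786621, 4.859622478485107), 79.51115417480469)
plate z 0.060208722938143555
0.018 571 [[-2.3, -15.1, 18.0], [3.8, 1.5, 22.3], [4.5, 18.1, 28.0]]
0.03 424 [[-2.2, -6.5, 31.8], [2.8, 1.5, 42.6], [7.6, 9.3, 44.5]]
0.045 13 [[2.3, -6.3, 45.1], [6.7, 0.3, 45.4], [7.8, 6.6, 46.3]]
0.055 193 [[-3.1, -9.2, 56.6], [1.4, 2.9, 58.9], [2.0, 12.4, 64.9]]
0.065 147 [[1.1, -8.9, 65.2], [1.5, 1.6, 68.6], [2.1, 12.2, 73.3]]
zmax [0.06258816 0.07115006]
```

Request:
servo_tool --series "1 0.03 -0.005 0 0 0 0;1 0.0614 -0.0108 0.02 0 0 0;1 0.0614 -0.0108 0.04 0 0 0;1 0.0614 -0.0108 0.055 0 0 0;1 0.0614 -0.0108 0.055 0 0 0;1 0.0614 -0.0108 0.055 0 0 0;1 0.0614 -0.0108 0.055 0 0 0"

```text
time_s: 6.95
eef_pos: [0.5316, -0.2084, 0.1564]
eef_rot: [0.001, 0.091, 0.996, -0.0]
wrist_force: [0.2, 0.6, -0.9]
opening: 0.393
grasp_force: 60.0
```

```bash
python3 - <<'E'
from h import *
o=ctrl.get_obs(); c=ctrl.camera("wrist"); s=ctrl.camera("scene")
a=cv2.resize(c["img"][150:330,190:370],(600,600),interpolation=cv2.INTER_CUBIC); b=cv2.resize(s["img"][150:230,310:336+0+54],(200,200))
im=np.zeros((600,800,3),np.uint8); im[:,:600]=a; im[:200,600:]=b; cv2.imwrite("pics/w3.png",im[...,::-1])
print(np.round(o["eef_pos"],4),np.round(o["eef_rot"],4),np.round(o["wrist_force"],1))
E
```

```text
[ 0.5316 -0.2084  0.1564] [ 9.000e-04  9.080e-02  9.959e-01 -4.000e-04] [ 0.2  0.6 -0.9]
```

View pics/w3.png

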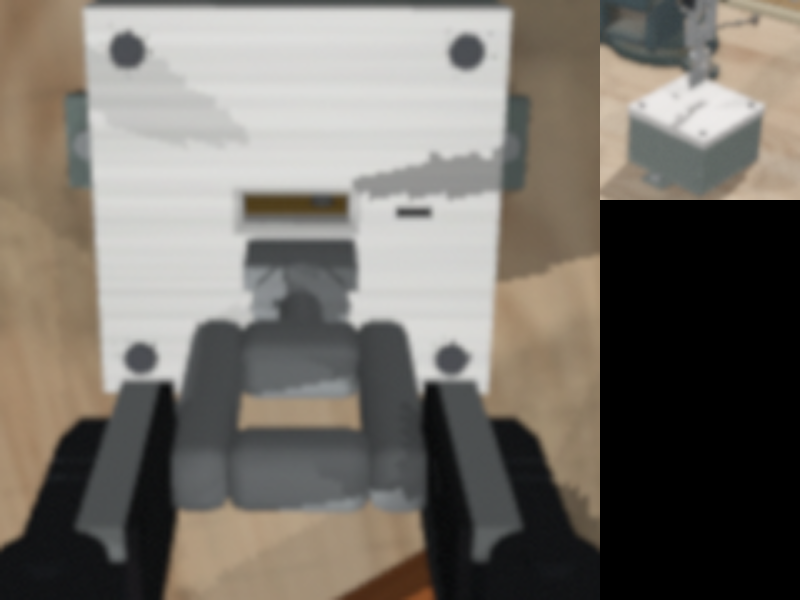

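Slot clearly seen just beyond the blade: slot rim crop x 236–357, y 190–232; blade's lower end x 245–357, top edge y 241. Converting.

```bash
python3 - <<'E'
from slot import *
o=ctrl.get_obs(); c=ctrl.camera("wrist")
q=o["eef_rot"]; Rt=R.from_quat([q[1],q[2],q[3],q[0]]).as_matrix(); p=np.array(o["eef_pos"])
px=lambda X,Y:[190+X/3.3333-.35,150+Y/3.3333-.35]
t=lambda u,h:np.round(((on_plane(c,u,h,o)-p)@Rt)*1000,1)
print("slot",t([px(236,211),px(357,211),px(296.5,190),px(296.5,232),px(245,205),px(350,205)],.06).tolist())
print("blade",t([px(245,243),px(357,243),px(301,241)],p[2]-.0767).tolist())
P=cloud(c,o); L=(P-p)@Rt*1000
k=(np.abs(L[...,0])<12)&(np.abs(L[...,1])<20)&(L[...,2]>58)&(L[...,2]<80); s=L[k]; print(len(s),np.round(np.percentile(s,[1,50,99],axis=0),1).tolist())
rp,out=slot(c,o,(205,140,355,215)); print(rp,out)
for r in out: print(t([[0,0]],0) is None, ((np.r_[np.array(r[0])/1000,.06]-p)@Rt*1000).round(1))
E
```

```text
slot [[-0.1, -12.8, 96.6], [-0.1, 14.1, 96.6], [4.8, 0.6, 96.6], [-5.1, 0.6, 96.6], [1.3, -10.8, 96.6], [1.3, 12.5, 96.6]]
blade [[-0.4, -10.0, 76.7], [-0.4, 13.2, 76.7], [0.1, 1.6, 76.7]]
275 [[-2.4, -9.1, 58.0], [1.6, 1.6, 65.5], [2.1, 12.5, 73.4]]
((510.6014404296875, -204.06610107421875), (90.30901336669922, 45.971275329589844), 79.5763168334961) []
```

Request:
servo_tool --series "1 0.0008 -0.001 0.006 0 0 0;1 0.0008 -0.001 0.012 0 0 0;1 0.0008 -0.001 0.016 0 0 0;1 0.0008 -0.001 0.020 0 0 0;1 0.0008 -0.001 0.023 0 0 0;1 0.0008 -0.001 0.026 0 0 0;1 0.0008 -0.001 0.026 0 0 0"

```text
time_s: 7.68
eef_pos: [0.5294, -0.2095, 0.1281]
eef_rot: [-0.001, 0.092, 0.996, 0.0]
wrist_force: [0.9, -0.2, -1.1]
opening: 0.391
grasp_force: 60.0
```

Inside the slot, ~9 mm deep with no force. Now push with a to-and-fro twist.

Request:
servo_tool --series "1 0 0 0.004 0 0 0;1 0 0 0.006 0 0 2;1 0 0 0.008 0 0 3;1 0 0 0.009 0 0 0;1 0 0 0.010 0 0 -3;1 0 0 0.011 0 0 0;1 0 0 0.012 0 0 3;1 0 0 0.013 0 0 0;1 0 0 0.014 0 0 -3;1 0 0 0.014 0 0 0"

```text
time_s: 8.52
eef_pos: [0.5313, -0.2104, 0.1168]
eef_rot: [0.002, 0.09, 0.996, -0.001]
wrist_force: [-0.8, 0.5, 7.5]
opening: 0.392
grasp_force: 60.8
```

Request:
servo_tool --series "1 0 0 0.002 0 0 3;1 0 0 0.003 0 0 0;1 0 0 0.004 0 0 -3;1 0 0 0.005 0 0 0;1 0 0 0.006 0 0 3;1 0 0 0.007 0 0 0;1 0 0 0.008 0 0 -3;1 0 0 0.009 0 0 0;1 0 0 0.010 0 0 3;1 0 0 0.010 0 0 -3;1 0 0 0.010 0 0 0"

```text
time_s: 9.43
eef_pos: [0.5309, -0.2104, 0.1066]
eef_rot: [0.001, 0.088, 0.996, -0.001]
wrist_force: [-0.6, 0.6, 7.4]
opening: 0.39
grasp_force: 60.8
```

Request:
servo_tool --series "1 0 0 0.001 0 0 2;1 0 0 0.002 0 0 -2;1 0 0 0.003 0 0 0;1 0 0 0.003 0 0 0"

```text
time_s: 9.77
eef_pos: [0.5326, -0.2109, 0.1065]
eef_rot: [0.003, 0.092, 0.996, -0.001]
wrist_force: [-2.9, 4.5, 22.1]
opening: 0.393
grasp_force: 62.3
```

```bash
python3 - <<'E'
from h import *
o=ctrl.get_obs(); c=ctrl.camera("wrist")
q=o["eef_rot"]; Rt=R.from_quat([q[1],q[2],q[3],q[0]]).as_matrix(); p=np.array(o["eef_pos"])
P=cloud(c,o); L=(P-p)@Rt*1000
k=(np.abs(L[...,0])<14)&(np.abs(L[...,1])<12)&(P[...,2]<.08)&(P[...,2]>.05); print(np.histogram(P[k][:,2]*1000,bins=np.arange(50,81,2)))
k=(np.abs(L[...,0])<8)&(np.abs(L[...,1])<18)&(P[...,2]>.08); print("bow z",np.nanpercentile(P[k][:,2],[2,98])*1000)
print(p,np.round(o["wrist_force"],1),np.round(o["torque"],2),np.round(o["q"],3))
cv2.imwrite("pics/w4.png",cv2.resize(c["img"][150:330,190:370,::-1],(600,600),interpolation=cv2.INTER_CUBIC))
E
```

```text
(array([  5,   2,  14,   9, 248, 287, 170, 195,  19,  19,  18,  17,  17,
         9,  20]), array([50, 52, 54, 56, 58, 60, 62, 64, 66, 68, 70, 72, 74, 76, 78, 80]))
bow z [ 81.87471856 152.00014791]
[ 0.53259931 -0.21088024  0.10646298] [-2.9  4.5 22.1] [0.78 0.56 0.07] [-5.850e-01  3.050e-01  1.714e+00  1.000e-03  1.116e+00 -1.972e+00]
```

View pics/w4.png

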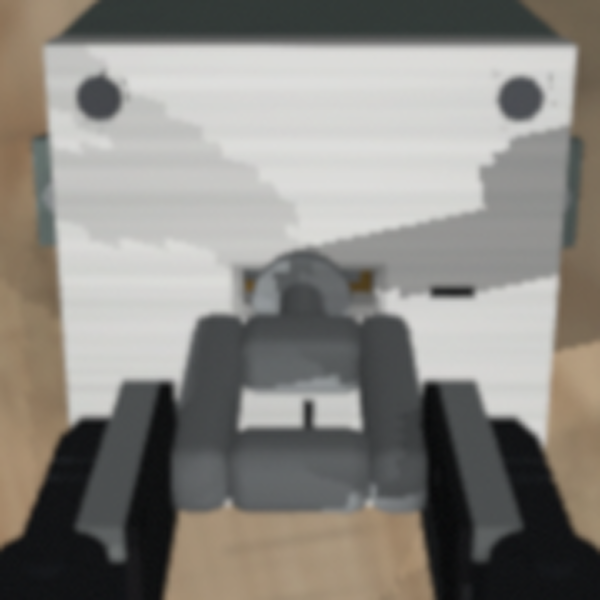

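The collar (crop (300,285)) sits on the plate, tip force up with z stalled at the expected height: home. Turn clockwise (+tool z).

Request:
servo_tool --series "1 0 0 0 0 0 4;1 0 0 0 0 0 9;1 0 0 0 0 0 14;1 0 0 0 0 0 19;1 0 0 0 0 0 24;1 0 0 0 0 0 29;1 0 0 0 0 0 34;1 0 0 0 0 0 39;1 0 0 0 0 0 44;1 0 0 0 0 0 49;1 0 0 0 0 0 54;1 0 0 0 0 0 54"

```text
time_s: 10.82
eef_pos: [0.5328, -0.2113, 0.1065]
eef_rot: [0.004, 0.535, 0.845, 0.0]
wrist_force: [-1.4, 3.0, 21.0]
opening: 0.394
grasp_force: 62.2
```

Request:
servo_tool --series "1 0 0 0 0 0 5;1 0 0 0 0 0 10;1 0 0 0 0 0 15;1 0 0 0 0 0 20;1 0 0 0 0 0 25;1 0 0 0 0 0 30;1 0 0 0 0 0 34;1 0 0 0 0 0 38;1 0 0 0 0 0 41;1 0 0 0 0 0 43;1 0 0 0 0 0 43;1 0 0 0 0 0 43"

```text
time_s: 11.82
eef_pos: [0.5334, -0.2111, 0.1065]
eef_rot: [0.004, 0.806, 0.592, 0.002]
wrist_force: [-0.2, 3.4, 19.0]
opening: 0.389
grasp_force: 62.0
```

```bash
python3 - <<'E'
from h import *
o=ctrl.get_obs(); q=o["eef_rot"]; x=R.from_quat([q[1],q[2],q[3],q[0]]).as_matrix()[:,0]
print(np.degrees(np.arctan2(x[1],x[0])),o["eef_pos"],np.round(o["wrist_force"],1),np.round(o["torque"],3),np.round(o["q"],3))
E
```

```text
72.55151365676458 [ 0.53336515 -0.21112195  0.10651775] [-0.2  3.4 19. ] [ 0.571 -0.034  0.282] [-5.840e-01  3.050e-01  1.713e+00  1.000e-03  1.114e+00 -2.800e-01]
```

Request:
servo_tool --series "1 0 0 0 0 0 2;1 0 0 0 0 0 4;1 0 0 0 0 0 4;1 0 0 0 0 0 4;1 0 0 0 0 0 4"

```text
time_s: 12.23
eef_pos: [0.5335, -0.2108, 0.1065]
eef_rot: [0.004, 0.826, 0.564, 0.002]
wrist_force: [0.6, 4.4, 20.2]
opening: 0.388
grasp_force: 61.8
```

```bash
python3 - <<'E'
from h import *
o=ctrl.get_obs(); q=o["eef_rot"]; x=R.from_quat([q[1],q[2],q[3],q[0]]).as_matrix()[:,0]
print(np.degrees(np.arctan2(x[1],x[0])),o["eef_pos"],np.round(o["wrist_force"],1),np.round(o["torque"],3),np.round(o["q"],3))
c=ctrl.camera("wrist"); cv2.imwrite("pics/w5.png",cv2.resize(c["img"][130:330,180:380,::-1],(600,600),interpolation=cv2.INTER_CUBIC))
E
```

```text
68.62712263329803 [ 0.53349286 -0.21078605  0.10651719] [ 0.6  4.4 20.2] [ 0.793 -0.167  0.821] [-5.840e-01  3.050e-01  1.713e+00  1.000e-03  1.114e+00 -2.110e-01]
```

View pics/w5.png

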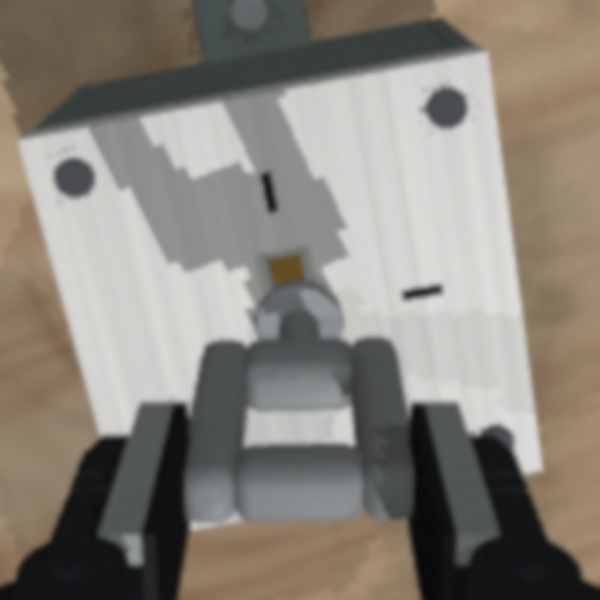

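The bow is still square in the grip, about 101° round from the slot. The torque rose from 0.28 to 0.82 N m over the last 4°, so it is at the stop with the collar down. Handing in.

```bash
python3 -c "
from bench import ctrl
print(ctrl.hand_in())"
```

```text
the job is handed in; nothing more can be done
None
```

The blade key is off its hook, pushed home in the switch box with its collar on the plate, and held about 101° clockwise against the stop, still gripped; I handed the job in at about 12 s, and the hand-in returned no verdict.

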